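# Confirm three picks in list order

## Robot

A 6-joint arm with a two-finger parallel gripper is mounted at the origin on the work surface. World frame = base frame: x ahead of the robot, y to its left, z up, the work surface at z = 0. Lengths are in m, angles in degrees, forces in N, time in s.
With the tool pointing down it reaches from about 0.25 to 0.725 m from the base axis. Payload 9.7 kg.
Tool frame: the origin (TCP) lies midway between the tips of the shut fingers; the grasp point (between the pads) lies 19 mm behind it (bot.hold_point_z is the distance from the TCP to the grasp point, in m); z points along the fingers, y is the line along which they close (so a half turn about z gives the same grasp; the last joint's range is limited). The gripper opens to 85 mm and grips with 20 to 120 N. Pads are 22 mm wide; open, the fingers measure 114 mm over their backs; the gripper's body (76 mm by 85 mm) begins 54 mm behind the grasp point. The pads swing forward as they close: fully open they stand 13 mm farther back than shut.
Start: joints at [63.598, 4.979, 10.078, 95.1, 0, 90], TCP at [0.245, 0.493, 0.231] pointing down, gripper open.
Joint ranges: [-179.16, 179.16], [-48.56, 103.87], [-65.8, 70.77], [-126.05, 130.52], [-82.76, 87.17], [-180, 180]. Speed limits (degrees/s): [127.2, 127.2, 147.25, 180, 180, 180].

## Interface

Orientations are given as [roll, pitch, yaw] about the fixed x, y, z axes, in that order (R = Rz(yaw) Ry(pitch) Rx(roll)).
In Python, from workcell import bot gives the robot as it stands.
- The arm moves only by the tool play_rows, never from a script. Its argument "steps" is a list that holds one entry, the list of rows, each a list of 4 numbers: the shift along the tool's x, y, z in m, then the turn about the tool's z in rad. In form: [[[tx, ty, tz, yaw], ...]]. A call has exactly 5 rows; each row shifts and turns the commanded pose from where the row before left it, along the tool's axes as they then stand; what a row does not reach is not made up. A row lasts 1/12 s, in which the tool goes at most 41.7 mm and 7.16 degrees, less where a joint would pass 70% of its speed; a pose out of reach is approached as far as the arm can. A call is refused whole if a number of a shift passes 0.0417 or a number of a turn 0.125, either way. A call with a gripper value outside its range is refused whole. "gripper" is the finger opening in m, from 0 to 0.0854, set as the call begins (left out, the last holds). The fingers move at their own pace and stop on an object; "squeeze" is the grip in N (left out, the last holds). Time passes only in rows, so rows that do not move let the fingers close, or fill a call up. It gives the time, the measured TCP pose, the force, the opening and the grip force at its end, in the units of the state.
- bot.get_obs(): the state, without advancing time (a new reading comes with each control period).
- bot.camera(name): name is "side" or "top" or "wrist"; returns a dict with "img" (400x640x3 uint8, blue, green, red), "vfov" (degrees; the focal length in pixels is half the picture's height over the tangent of half this angle, whatever the lens; pixels are square), "cx", "cy" (the principal point, pixels), "xyz" and "attitude" of the camera in the world. Camera axes: x right, y down, z forward; pixel columns grow to the right and rows downward; lengths in m; the calibration is good to about 2 mm. A picture is of the moment at which its call begins. There is no depth.
- bot.job_done(): hands the job in; it is judged then, once.
The state is a dict: "time": time; "q": joint angles; "qd": joint speeds; "joint_efforts": joint torques, N m; "ee_pos": TCP position; "tcp_rot": TCP orientation; "wrist_force": force on the tool from outside, world axes, zero at the start; "torque": the same for the moment, N m; "opening": finger opening in m; "grasp_force": force on a finger pad.
Only numpy, scipy, OpenCV 4.12 (cv2) and the standard library are available. Lean on these libraries where they do the work, as an engineer would, in place of code of your own. Each camera call takes 0.05 s, during which the arm holds its last target. There are 200 camera calls.

## Task

Confirm the picks in the order of the list: with the fingertips, lightly press in the yellow button in front of the bin of red springs, then the one in front of the bin of silver rings, then the one in front of the bin of brass bolts; each button stays in. Do not press the button of the bin of black rubber bushes, grasp or lift nothing, and leave the bins and the loose things on the bench where they stand.

Things in the scene. Friction and masses are not known exactly. Their poses are not given: they have to be found in the camera images.
- station_springs: Fixed pick station of the bin with four red coil springs: blue plate 210 x 100 x 6 mm with a button post at its robot end, black round head 52 mm across, its top 70 mm above the bench. Origin: on the bench under the button's centre; +x runs to the bin; plate spans x -27 to 183 mm. The four stations look alike and stand in any order; the bins' contents tell them apart
- bin_springs: Loose green open bin with four red coil springs in it, 140 (x) x 90 (y) x 60 mm high, 0.7 kg, contents no higher than its rim; stands on the foot plate of station_springs (6 mm high), its centre about 105 mm behind the button. Origin: centre of its underside
- button_springs_top (a point): Centre of the top face of the yellow round push button (36 mm across) of station_springs; 86 mm above the bench when fully out. Moves down with the button
- button_springs (a joint): Button travel in m, relative to the black head: 0 fully out, 0.012 fully in (stop; cap still 4 mm proud of the head). Goes straight down against a steady 3 N (+0.6 N at 20 mm/s), no return spring: stays where it is left. Starts at 0 to 0.0015. The head itself sits on a springy rubber neck, 2 N per mm, up to 10 mm, so it dips under the press and comes back up
- station_rings: Fixed pick station of the bin with silver-coloured plain rings: blue plate 210 x 100 x 6 mm with a button post at its robot end, black round head 52 mm across, its top 70 mm above the bench. Origin: on the bench under the button's centre; +x runs to the bin; plate spans x -27 to 183 mm. The four stations look alike and stand in any order; the bins' contents tell them apart
- bin_rings: Loose green open bin with silver-coloured plain rings in it, 140 (x) x 90 (y) x 60 mm high, 0.7 kg, contents no higher than its rim; stands on the foot plate of station_rings (6 mm high), its centre about 105 mm behind the button. Origin: centre of its underside
- button_rings_top (a point): Centre of the top face of the yellow round push button (36 mm across) of station_rings; 86 mm above the bench when fully out. Moves down with the button
- button_rings (a joint): Button travel in m, relative to the black head: 0 fully out, 0.012 fully in (stop; cap still 4 mm proud of the head). Goes straight down against a steady 3 N (+0.6 N at 20 mm/s), no return spring: stays where it is left. Starts at 0 to 0.0015. The head itself sits on a springy rubber neck, 2 N per mm, up to 10 mm, so it dips under the press and comes back up
- station_bolts: Fixed pick station of the bin with brass-coloured bolts: blue plate 210 x 100 x 6 mm with a button post at its robot end, black round head 52 mm across, its top 70 mm above the bench. Origin: on the bench under the button's centre; +x runs to the bin; plate spans x -27 to 183 mm. The four stations look alike and stand in any order; the bins' contents tell them apart
- bin_bolts: Loose green open bin with brass-coloured bolts in it, 140 (x) x 90 (y) x 60 mm high, 0.7 kg, contents no higher than its rim; stands on the foot plate of station_bolts (6 mm high), its centre about 105 mm behind the button. Origin: centre of its underside
- button_bolts_top (a point): Centre of the top face of the yellow round push button (36 mm across) of station_bolts; 86 mm above the bench when fully out. Moves down with the button
- button_bolts (a joint): Button travel in m, relative to the black head: 0 fully out, 0.012 fully in (stop; cap still 4 mm proud of the head). Goes straight down against a steady 3 N (+0.6 N at 20 mm/s), no return spring: stays where it is left. Starts at 0 to 0.0015. The head itself sits on a springy rubber neck, 2 N per mm, up to 10 mm, so it dips under the press and comes back up
- station_bushes: Fixed pick station of the bin with black round rubber bushes: blue plate 210 x 100 x 6 mm with a button post at its robot end, black round head 52 mm across, its top 70 mm above the bench. Origin: on the bench under the button's centre; +x runs to the bin; plate spans x -27 to 183 mm. The four stations look alike and stand in any order; the bins' contents tell them apart
- bin_bushes: Loose green open bin with black round rubber bushes in it, 140 (x) x 90 (y) x 60 mm high, 0.7 kg, contents no higher than its rim; stands on the foot plate of station_bushes (6 mm high), its centre about 105 mm behind the button. Origin: centre of its underside
- button_bushes_top (a point): Centre of the top face of the yellow round push button (36 mm across) of station_bushes; 86 mm above the bench when fully out. Moves down with the button
- button_bushes (a joint): Button travel in m, relative to the black head: 0 fully out, 0.012 fully in (stop; cap still 4 mm proud of the head). Goes straight down against a steady 3 N (+0.6 N at 20 mm/s), no return spring: stays where it is left. Starts at 0 to 0.0015. The head itself sits on a springy rubber neck, 2 N per mm, up to 10 mm, so it dips under the press and comes back up
- sleeve: Loose dark steel sleeve standing on the bench, 48 mm across, 45 mm high. Origin: centre of its underside
- carton: Loose small white and lime carton 50 x 70 x 45 mm high. Origin: centre of its underside
- grease: Loose jar with a red cap, 60 mm across, 65 mm high. Origin: centre of its underside
- screwdriver: Loose screwdriver lying on the bench, handle to its own -x. Origin: on the bench under its middle
Things that resemble listed ones, but are neither listed nor needed, are in the scene too. Leave any pink look-alike of the station_bolts alone. Leave any purple look-alike of the station_rings alone.

How it is judged:
By the outcome, as a careful person would: the job done as asked, in the order asked, and still so for the second after the job is handed in, with the robot touching nothing.
It also fails if it takes over 51 s, if anything falls off the work surface, if the arm or the gripper's body presses on something with over 40 N, if the wrist force passes 120 N, or if a joint passes its speed limit or range.

## Working session

There is one attempt and no reset: what is moved stays moved. The work goes in short steps, Python scripts to look and compute and a tool call to move; the robot and the scene stay as the last step left them, time stands still between calls to the robot, and variables do not carry over. Pictures are saved under pics/ and viewed, at most 10 in all, crops included, and the job is handed in when it is done.

Besides the shell and the picture viewer there is one more tool, called after "Request:" by a JSON object that holds its "fn" and its "kwargs", one argument or row to a line. play_rows: Moves the arm, as the interface text tells. Its arguments: {"type":"object","properties":{"steps":{"type":"array","items":{"type":"array","items":{"type":"array","items":{"type":"number"}}}},"gripper":{"type":"number"},"squeeze":{"type":"number"}},"required":["steps"]}

```bash
mkdir -p pics; python3 - <<'E'
from workcell import bot
import cv2,pickle
o=bot.get_obs();print(o['time'],o['ee_pos'],o['tcp_rot'],o['opening'])
d={}
for n in('top','side'):
    c=bot.camera(n);d[n]=c;cv2.imwrite(f'pics/{n}0.png',c['img']);print(n,c['vfov'],c['cx'],c['cy'],c['xyz'],c['attitude'])
pickle.dump(d,open('c.pkl','wb'))
E
```

```text
0.0 [0.24445267 0.49241822 0.230566  ] [-1.79921800e+02 -1.32734887e-03  1.53597753e+02] 0.08552506089877955
top 42.958494690452056 331.6328355647252 205.70287075371488 [0.11883376 0.01450124 1.71386615] [-168.70992841    0.22282413  -90.14970725]
side 49.67725938489861 327.9086975283521 205.44303267756084 [-0.04884689 -0.70442914  1.14405211] [-139.90745006   -0.46407422  -33.91645471]
```

View pics/top0.png

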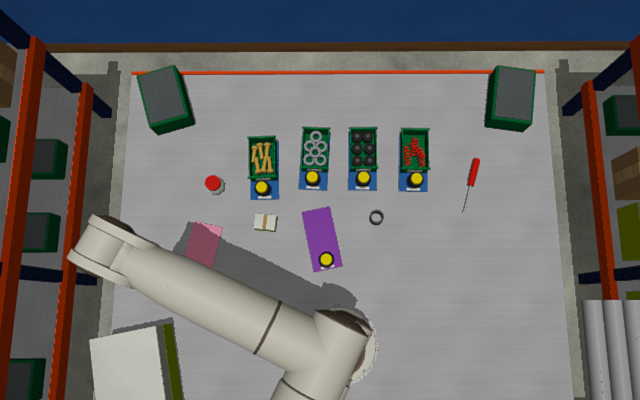

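View pics/side0.png

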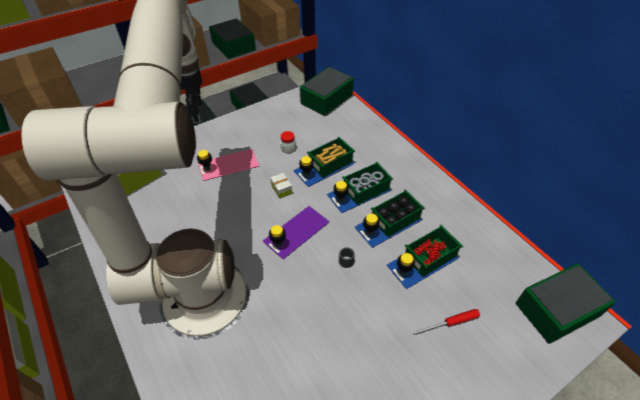

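The top view shows bolts (262,188), rings (313,178), bushes (363,179) and springs (415,181). The purple and pink look-alikes stand nearer the robot. Next I locate the yellow caps in both views.

```bash
cat >h.py <<'E'
import cv2,numpy as np
from scipy.spatial.transform import Rotation as Ro
def ray(c,u,v):
    f=200/np.tan(np.radians(c['vfov']/2))
    return Ro.from_euler('xyz',c['attitude'],degrees=True).apply([(u-c['cx'])/f,(v-c['cy'])/f,1.])
def plane(c,u,v,z):
    d=ray(c,u,v);p=np.array(c['xyz']);return p+d*(z-p[2])/d[2]
def yellow(c,amin=30):
    h=cv2.cvtColor(c['img'],cv2.COLOR_BGR2HSV)
    m=cv2.inRange(h,(24,170,120),(34,255,255))
    n,l,s,ce=cv2.connectedComponentsWithStats(m)
    return [(ce[i],s[i]) for i in range(1,n) if s[i][4]>amin]
E
python3 - <<'E'
from h import *;import pickle
d=pickle.load(open('c.pkl','rb'))
for n in d:
    for ce,s in yellow(d[n]): print(n,ce.round(1),s,plane(d[n],*ce,.084).round(4))
E
```

```text
top [311.8 176.2] [307 171  11  11  99] [0.5442 0.0855 0.084 ]
top [363.1 176.7] [358 172  11  11  99] [ 0.5418 -0.0843  0.084 ]
top [416.2 178. ] [411 173  11  11  98] [ 0.5365 -0.2598  0.084 ]
top [261.  186.5] [256 181  11  12  98] [0.5096 0.2527 0.084 ]
top [325.8 259. ] [321 254  11  11 104] [0.2703 0.0391 0.084 ]
side [202.7 153.7] [199 150   9   9  56] [0.2194 0.4768 0.084 ]
side [305.8 160.2] [301 157  11   8  65] [0.5075 0.247  0.084 ]
side [341.  185.1] [336 181  11   9  77] [0.5422 0.0809 0.084 ]
side [371.5 218.5] [366 214  12  10  94] [ 0.5403 -0.0883  0.084 ]
side [276.3 230.4] [271 226  12  10  91] [0.2692 0.0359 0.084 ]
side [406.5 258.4] [401 253  12  12 113] [ 0.5345 -0.2624  0.084 ]
```

Request:
{"fn": "play_rows", "kwargs": {
  "steps": [
    [[-0.034,0,0,0.0625],[-0.034,0,0,0.0625],[-0.034,0,0,0.0625],[-0.034,0,0,0.0625],[-0.034,0,0,0.0625]]
  ],
  "gripper": 0,
  "squeeze": 20
}}

```text
time: 0.52
ee_pos: [0.3868, 0.398, 0.2307]
tcp_rot: [-180.0, 0.0, 135.5]
wrist_force: [0.3, 0.6, 0.4]
opening: 0.0255
grasp_force: 0.0
```

Request:
{"fn": "play_rows", "kwargs": {
  "steps": [
    [[-0.034,0,0,0.0625],[-0.034,0,0,0.0625],[-0.034,0,0,0.0625],[-0.034,0,0,0.0625],[-0.034,0,0,0.0625]]
  ]
}}

```text
time: 0.93
ee_pos: [0.492, 0.2651, 0.2307]
tcp_rot: [-180.0, 0.0, 117.6]
wrist_force: [-0.0, -1.0, 0.0]
opening: -0.0002
grasp_force: 0.0
```

Request:
{"fn": "play_rows", "kwargs": {
  "steps": [
    [[-0.034,0,0,0.0625],[-0.034,0,0,0.0625],[-0.034,0,0,0.0625],[-0.034,0,0,0.0625],[-0.034,0,0,0.0625]]
  ]
}}

```text
time: 1.35
ee_pos: [0.5512, 0.1064, 0.2307]
tcp_rot: [-180.0, -0.0, 99.7]
wrist_force: [0.1, 0.2, -0.7]
opening: -0.0002
grasp_force: 0.0
```

Request:
{"fn": "play_rows", "kwargs": {
  "steps": [
    [[-0.034,0,0,0.0625],[-0.034,0,0,0.0625],[-0.034,0,0,0.0625],[-0.034,0,0,0.0625],[-0.034,0,0,0.0625]]
  ]
}}

```text
time: 1.77
ee_pos: [0.5587, -0.0628, 0.2307]
tcp_rot: [-180.0, 0.0, 81.8]
wrist_force: [0.0, 0.7, 0.3]
opening: 0.0
grasp_force: 0.0
```

Request:
{"fn": "play_rows", "kwargs": {
  "steps": [
    [[-0.034,0,0,0.0625],[-0.034,0,0,0.0625],[-0.034,0,0,0.0625],[-0.034,0,0,0.0625],[-0.034,0,0,0.0625]]
  ]
}}

```text
time: 2.18
ee_pos: [0.5138, -0.226, 0.2307]
tcp_rot: [-180.0, 0.0, 63.9]
wrist_force: [1.3, 0.8, -0.6]
opening: 0.0003
grasp_force: 0.0
```

Near the springs button now. I take a wrist view to refine its position.

```bash
cat >>h.py <<'E'
def look(tgt,name='wrist'):
    from workcell import bot
    c=bot.camera(name);o=bot.get_obs()
    for ce,s in yellow(c,60): print(name,ce.round(1),s,plane(c,*ce,.085).round(4))
    R=Ro.from_euler('xyz',o['tcp_rot'],degrees=True)
    print(o['time'],o['ee_pos'],o['tcp_rot'],'tool delta',R.inv().apply(np.array(tgt)-o['ee_pos']).round(4))
    return c
E
python3 - <<'E'
from h import *
c=look([.535,-.261,.1]);cv2.imwrite('pics/w1.png',c['img'])
E
```

```text
2.2333 [ 0.51178489 -0.23042167  0.23074225] [-1.79955350e+02  1.28798387e-01  6.34598829e+01] tool delta [-0.0167  0.0345  0.1308]
```

View pics/w1.png

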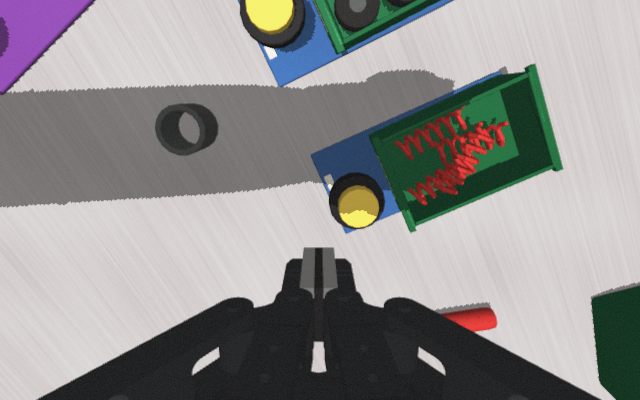

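The springs button is at about (358,203), half in shadow. The springs are confirmed in its bin. I loosen the mask to catch the shaded part.

```bash
sed -i 's/(24,170,120),(34/(20,110,70),(36/' h.py; python3 - <<'E'
from h import *
c=look([.535,-.261,.1])
E
```

```text
wrist [268.9  11. ] [ 244    0   49   27 1041] [ 0.5387 -0.0935  0.085 ]
wrist [358.  200.3] [ 338  179   42   44 1411] [ 0.5365 -0.2579  0.085 ]
2.2833 [ 0.51273213 -0.22818089  0.23078319] [-1.79950475e+02  5.56479090e-02  6.36819054e+01] tool delta [-0.0194  0.0346  0.1308]
```

Request:
{"fn": "play_rows", "kwargs": {
  "steps": [
    [[-0.006,0.012,0.02,0],[-0.006,0.012,0.03,0],[-0.006,0.011,0.03,0],[0,0,0.02,0],[0,0,0,0]]
  ]
}}

```text
time: 2.7
ee_pos: [0.5363, -0.255, 0.1257]
tcp_rot: [-179.5, -0.0, 64.1]
wrist_force: [-0.4, 0.1, -0.4]
opening: -0.0001
grasp_force: 0.0
```

```bash
python3 - <<'E'
from h import *
c=look([.536,-.26,.09]);cv2.imwrite('pics/w2.png',c['img'])
look([.536,-.26,.09],'side')
E
```

```text
wrist [323.5 228.9] [ 292  201   63   58 2636] [ 0.539 -0.255  0.085]
2.75 [ 0.53696801 -0.25508064  0.12881268] [-1.79710910e+02 -7.05996540e-03  6.41002874e+01] tool delta [-0.0049  0.0015  0.0388]
side [12.  11.4] [  0   0  30  26 587] [-0.164   1.9902  0.085 ]
side [111.3 188.6] [  55  162   90   52 1517] [-0.0986  0.4849  0.085 ]
side [340.8 185.4] [335 181  12  10  97] [0.5404 0.0792 0.085 ]
side [282.5 192.3] [272 184  20  14  72] [0.363  0.1597 0.085 ]
side [371.3 218.7] [365 213  13  12 118] [ 0.5387 -0.0894  0.085 ]
side [276.3 230.6] [270 225  13  12 121] [0.2684 0.0343 0.085 ]
side [406.3 258.9] [401 253  12  13 129] [ 0.5325 -0.2639  0.085 ]
side [ 12.5 310.2] [  2 299  24  21 142] [-0.4414  0.1908  0.085 ]
side [ 28.6 371.4] [ 19 365  20  13 122] [-0.4366 -0.0047  0.085 ]
2.8 [ 0.53778181 -0.25539379  0.13115773] [-1.79905618e+02 -3.65589286e-03  6.41046025e+01] tool delta [-0.0049  0.0005  0.0412]
```

View pics/w2.png

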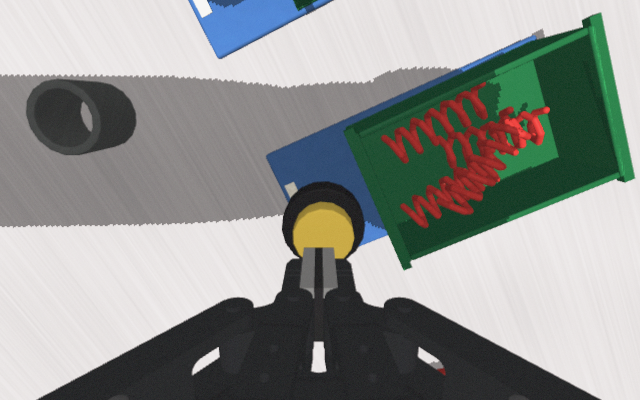

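Fingertips sit over the cap, offset about 2–4 mm, so I nudge over and descend.

Request:
{"fn": "play_rows", "kwargs": {
  "steps": [
    [[-0.002,0,0.012,0],[0,0,0.012,0],[0,0,0.01,0],[0,0,0.002,0],[0,0,0,0]]
  ]
}}

```text
time: 3.22
ee_pos: [0.5367, -0.2575, 0.0943]
tcp_rot: [-179.9, 0.0, 64.1]
wrist_force: [-0.1, -0.2, 0.0]
opening: -0.0002
grasp_force: 0.0
```

Request:
{"fn": "play_rows", "kwargs": {
  "steps": [
    [[0,0,0.004,0],[0,0,0.004,0],[0,0,0.003,0],[0,0,0.003,0],[0,0,0.003,0]]
  ]
}}

```text
time: 3.63
ee_pos: [0.5375, -0.2579, 0.0786]
tcp_rot: [180.0, -0.0, 64.1]
wrist_force: [-0.4, 0.4, 4.6]
opening: -0.0001
grasp_force: 1.9
```

Request:
{"fn": "play_rows", "kwargs": {
  "steps": [
    [[0,0,0.002,0],[0,0,0.002,0],[0,0,0.001,0],[0,0,0,0],[0,0,0,0]]
  ]
}}

```text
time: 4.05
ee_pos: [0.5374, -0.2579, 0.0734]
tcp_rot: [180.0, -0.0, 64.1]
wrist_force: [1.8, -0.4, 2.2]
opening: -0.0002
grasp_force: 1.2
```

Request:
{"fn": "play_rows", "kwargs": {
  "steps": [
    [[0,0,0.001,0],[0,0,0.001,0],[0,0,0,0],[0,0,0,0],[0,0,0,0]]
  ]
}}

```text
time: 4.47
ee_pos: [0.5374, -0.2579, 0.0716]
tcp_rot: [180.0, -0.0, 64.1]
wrist_force: [1.5, 0.4, 4.4]
opening: 0.0
grasp_force: 2.5
```

Request:
{"fn": "play_rows", "kwargs": {
  "steps": [
    [[0,0,0.001,0],[0,0,0,0],[0,0,0,0],[0,0,0,0],[0,0,0,0]]
  ]
}}

```text
time: 4.88
ee_pos: [0.5374, -0.2579, 0.0708]
tcp_rot: [180.0, -0.0, 64.1]
wrist_force: [0.1, 0.1, 7.0]
opening: 0.0001
grasp_force: 3.3
```

Force rises at about 2 N/mm, so the button is on its stop. I retract and move to the rings.

Request:
{"fn": "play_rows", "kwargs": {
  "steps": [
    [[0,0,-0.01,0],[0,0,-0.02,0],[0,0,-0.03,0],[0,0,-0.03,0],[0,0,0,0]]
  ]
}}

```text
time: 5.3
ee_pos: [0.5385, -0.2585, 0.1666]
tcp_rot: [179.6, 0.0, 64.1]
wrist_force: [2.1, -0.1, 0.5]
opening: 0.0003
grasp_force: 0.0
```

Request:
{"fn": "play_rows", "kwargs": {
  "steps": [
    [[0.034,-0.0055,0,-0.06],[0.034,-0.0055,0,-0.06],[0.034,-0.0055,0,-0.06],[0.034,-0.0055,0,-0.06],[0.034,-0.0055,0,-0.06]]
  ]
}}

```text
time: 5.72
ee_pos: [0.5664, -0.0872, 0.16]
tcp_rot: [-179.9, 0.0, 81.4]
wrist_force: [0.4, 0.3, 0.1]
opening: 0.0001
grasp_force: 0.0
```

Request:
{"fn": "play_rows", "kwargs": {
  "steps": [
    [[0.034,-0.0055,0,-0.06],[0.034,-0.0055,0,-0.06],[0.034,-0.0055,0,-0.06],[0.034,-0.0055,0,-0.06],[0.02,-0.0055,0,-0.06]]
  ]
}}

```text
time: 6.13
ee_pos: [0.5451, 0.0703, 0.1601]
tcp_rot: [-179.9, -0.0, 98.7]
wrist_force: [0.1, -0.1, -0.4]
opening: 0.0002
grasp_force: 0.0
```

Request:
{"fn": "play_rows", "kwargs": {
  "steps": [
    [[0,0,0,0],[0,0,0,0],[0,0,0,0],[0,0,0,0],[0,0,0,0]]
  ]
}}

```text
time: 6.55
ee_pos: [0.5461, 0.0666, 0.1602]
tcp_rot: [-180.0, 0.0, 98.3]
wrist_force: [-1.1, 0.3, 0.0]
opening: 0.0
grasp_force: 0.0
```

```bash
python3 - <<'E'
from h import *
c=look([.543,.083,.12]);cv2.imwrite('pics/w3.png',c['img'])
E
```

```text
wrist [319.8 181.4] [ 293  153   55   57 2434] [0.5433 0.0872 0.085 ]
6.6 [0.54611646 0.06659494 0.16017029] [-1.79983918e+02  2.48490086e-03  9.83495744e+01] tool delta [ 0.0167 -0.0007  0.0402]
```

View pics/w3.png

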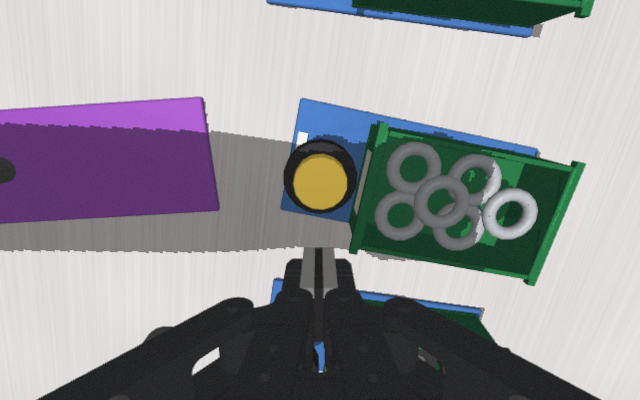

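This is the bin of rings, with its button at (320,181). I move 19 mm along tool x and press as before.

Request:
{"fn": "play_rows", "kwargs": {
  "steps": [
    [[0.01,0,0.01,0],[0.009,0,0.02,0],[0,0,0.02,0],[0,0,0.013,0],[0,0,0.003,0]]
  ]
}}

```text
time: 7.02
ee_pos: [0.5417, 0.0863, 0.0911]
tcp_rot: [-179.8, 0.0, 98.4]
wrist_force: [0.4, 0.3, 0.1]
opening: -0.0001
grasp_force: 0.0
```

Request:
{"fn": "play_rows", "kwargs": {
  "steps": [
    [[0,0,0,0],[0,0,0.003,0],[0,0,0.003,0],[0,0,0.003,0],[0,0,0.003,0]]
  ]
}}

```text
time: 7.43
ee_pos: [0.5436, 0.0863, 0.0828]
tcp_rot: [179.9, 0.0, 98.4]
wrist_force: [-0.8, -0.1, 3.5]
opening: -0.0
grasp_force: 1.8
```

Request:
{"fn": "play_rows", "kwargs": {
  "steps": [
    [[0,0,0.003,0],[0,0,0.002,0],[0,0,0.002,0],[0,0,0.002,0],[0,0,0.001,0]]
  ]
}}

```text
time: 7.85
ee_pos: [0.5435, 0.0863, 0.0722]
tcp_rot: [180.0, 0.0, 98.4]
wrist_force: [2.7, -1.2, 4.1]
opening: 0.0002
grasp_force: 1.9
```

Request:
{"fn": "play_rows", "kwargs": {
  "steps": [
    [[0,0,0.001,0],[0,0,0.001,0],[0,0,0,0],[0,0,0,0],[0,0,0,0]]
  ]
}}

```text
time: 8.27
ee_pos: [0.5435, 0.0863, 0.0709]
tcp_rot: [179.9, 0.0, 98.4]
wrist_force: [1.9, -1.3, 5.7]
opening: -0.0
grasp_force: 3.2
```

Request:
{"fn": "play_rows", "kwargs": {
  "steps": [
    [[0,0,0.001,0],[0,0,0,0],[0,0,0,0],[0,0,0,0],[0,0,0,0]]
  ]
}}

```text
time: 8.68
ee_pos: [0.5435, 0.0863, 0.07]
tcp_rot: [179.9, 0.0, 98.4]
wrist_force: [0.8, -1.0, 8.0]
opening: 0.0001
grasp_force: 4.0
```

Request:
{"fn": "play_rows", "kwargs": {
  "steps": [
    [[0,0,-0.01,0],[0,0,-0.02,0],[0,0,-0.03,0],[0,0,-0.03,0],[0,0,0,0]]
  ]
}}

```text
time: 9.1
ee_pos: [0.5445, 0.0866, 0.1653]
tcp_rot: [179.6, -0.0, 98.5]
wrist_force: [-0.0, -0.4, 0.0]
opening: -0.0001
grasp_force: 0.0
```

Request:
{"fn": "play_rows", "kwargs": {
  "steps": [
    [[0.031,0.002,0,-0.06],[0.031,0.002,0,-0.06],[0.031,0.002,0,-0.06],[0.031,0.002,0,-0.06],[0.025,0.002,0,-0.06]]
  ]
}}

```text
time: 9.52
ee_pos: [0.5131, 0.234, 0.1589]
tcp_rot: [-179.9, -0.0, 115.8]
wrist_force: [0.1, -0.4, -0.3]
opening: -0.0001
grasp_force: 0.0
```

Request:
{"fn": "play_rows", "kwargs": {
  "steps": [
    [[0,0,0,0],[0,0,0,0],[0,0,0,0],[0,0,0,0],[0,0,0,0]]
  ]
}}

```text
time: 9.93
ee_pos: [0.5144, 0.2314, 0.1593]
tcp_rot: [-180.0, 0.0, 115.5]
wrist_force: [-0.1, 0.7, -0.1]
opening: 0.0002
grasp_force: 0.0
```

```bash
python3 - <<'E'
from h import *
c=look([.5085,.25,.12]);cv2.imwrite('pics/w4.png',c['img'])
E
```

```text
wrist [223.5 114.4] [187  56  61 113 585] [0.434  0.2633 0.085 ]
wrist [327.  178.7] [ 300  151   55   56 2447] [0.5086 0.2544 0.085 ]
wrist [496.  203.4] [482 191  30  24 286] [0.6164 0.2873 0.085 ]
wrist [519.2 216.9] [510 208  18  20 180] [0.6357 0.286  0.085 ]
wrist [489.1 231.8] [471 224  38  16 325] [0.6236 0.2684 0.085 ]
wrist [516.4 240.3] [501 231  24  21 188] [0.6438 0.2712 0.085 ]
wrist [479.3 258.1] [468 249  26  19 224] [0.6283 0.2491 0.085 ]
wrist [498.7 270.2] [480 260  28  20 176] [0.6457 0.2471 0.085 ]
9.9833 [0.51444279 0.23144557 0.15930182] [-1.79990545e+02  6.00192910e-04  1.15546481e+02] tool delta [0.0193 0.0026 0.0393]
```

View pics/w4.png

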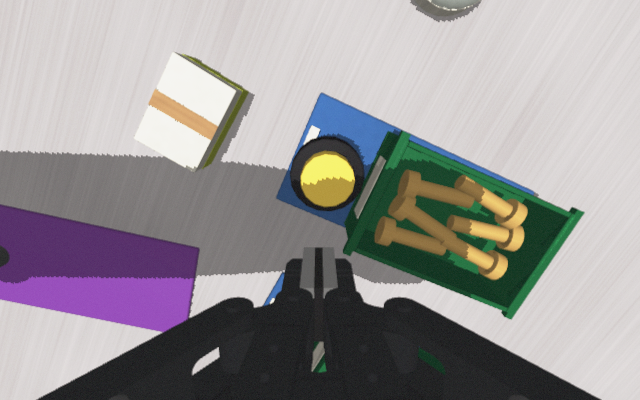

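Bolts confirmed, with their button at (327,179). I move +21 mm in x and +3 mm in y (tool axes), then press.

Request:
{"fn": "play_rows", "kwargs": {
  "steps": [
    [[0.011,0.002,0.01,0],[0.01,0.001,0.02,0],[0,0,0.02,0],[0,0,0.012,0],[0,0,0.003,0]]
  ]
}}

```text
time: 10.4
ee_pos: [0.5065, 0.2522, 0.0913]
tcp_rot: [-179.8, 0.0, 115.6]
wrist_force: [0.0, -1.0, 0.4]
opening: 0.0001
grasp_force: 0.0
```

Request:
{"fn": "play_rows", "kwargs": {
  "steps": [
    [[0,0,0,0],[0,0,0.003,0],[0,0,0.003,0],[0,0,0.003,0],[0,0,0.003,0]]
  ]
}}

```text
time: 10.82
ee_pos: [0.5083, 0.2527, 0.0828]
tcp_rot: [179.9, 0.0, 115.6]
wrist_force: [-0.3, -0.2, 3.2]
opening: -0.0001
grasp_force: 1.7
```

Request:
{"fn": "play_rows", "kwargs": {
  "steps": [
    [[0,0,0.003,0],[0,0,0.002,0],[0,0,0.002,0],[0,0,0.002,0],[0,0,0.001,0]]
  ]
}}

```text
time: 11.23
ee_pos: [0.5082, 0.2526, 0.0723]
tcp_rot: [180.0, 0.0, 115.6]
wrist_force: [2.3, 0.7, 3.7]
opening: -0.0001
grasp_force: 1.9
```

Request:
{"fn": "play_rows", "kwargs": {
  "steps": [
    [[0,0,0.001,0],[0,0,0.001,0],[0,0,0,0],[0,0,0,0],[0,0,0,0]]
  ]
}}

```text
time: 11.65
ee_pos: [0.5082, 0.2527, 0.0709]
tcp_rot: [179.9, 0.0, 115.6]
wrist_force: [1.8, -0.6, 6.3]
opening: -0.0003
grasp_force: 3.2
```

Request:
{"fn": "play_rows", "kwargs": {
  "steps": [
    [[0,0,0.001,0],[0,0,0,0],[0,0,0,0],[0,0,0,0],[0,0,0,0]]
  ]
}}

```text
time: 12.07
ee_pos: [0.5082, 0.2527, 0.0701]
tcp_rot: [179.9, 0.0, 115.6]
wrist_force: [1.2, -0.1, 8.6]
opening: -0.0002
grasp_force: 4.0
```

Request:
{"fn": "play_rows", "kwargs": {
  "steps": [
    [[0,0,-0.01,0],[0,0,-0.03,0],[0,0,-0.04,0],[0,0,-0.04,0],[0,0,-0.04,0]]
  ]
}}

```text
time: 12.48
ee_pos: [0.5068, 0.2522, 0.2308]
tcp_rot: [-179.9, -0.0, 115.6]
wrist_force: [0.3, 0.6, 0.5]
opening: -0.0001
grasp_force: 0.0
```

Request:
{"fn": "play_rows", "kwargs": {
  "steps": [
    [[0.03,0,0,0],[0.03,0,0,0],[0.03,0,0,0],[0,0,0,0],[0,0,0,0]]
  ]
}}

```text
time: 12.9
ee_pos: [0.4678, 0.3346, 0.229]
tcp_rot: [-179.9, 0.0, 115.8]
wrist_force: [0.3, -0.5, 0.4]
opening: -0.0001
grasp_force: 0.0
```

```bash
python3 - <<'E'
from h import *
c=look([0,0,0],'side');cv2.imwrite('pics/s5.png',cv2.resize(c['img'][130:290,270:470],(800,600)[:1]+(640,))[:600])
E
```

```text
side [12.  11.3] [  0   0  30  26 586] [-0.1641  1.9904  0.085 ]
side [330.5 153.6] [316 144  31  21 229] [0.5982 0.2258 0.085 ]
side [306.  161.8] [301 158  11   8  64] [0.5031 0.2386 0.085 ]
side [152.3 170.4] [145 161  17  20 211] [0.0421 0.4931 0.085 ]
side [ 91.4 196.7] [ 55 165  54  49 583] [-0.1625  0.4848  0.085 ]
side [340.6 186.7] [335 183  12   9  87] [0.5364 0.0751 0.085 ]
side [282.5 192.5] [272 184  20  14  83] [0.3624 0.1592 0.085 ]
side [371.3 218.7] [365 213  13  12 118] [ 0.5387 -0.0894  0.085 ]
side [276.2 230.4] [270 225  13  12 127] [0.2686 0.0351 0.085 ]
side [406.  259.8] [400 254  13  12 126] [ 0.5296 -0.2655  0.085 ]
side [ 12.6 310.3] [  2 299  24  21 142] [-0.4414  0.1905  0.085 ]
side [ 28.4 371.4] [ 19 365  20  13 119] [-0.4369 -0.0045  0.085 ]
12.95 [0.46836141 0.33378407 0.22901642] [-1.79924400e+02  1.68065000e-02  1.15714724e+02] tool delta [-0.0974 -0.5665  0.2298]
```

View pics/s5.png

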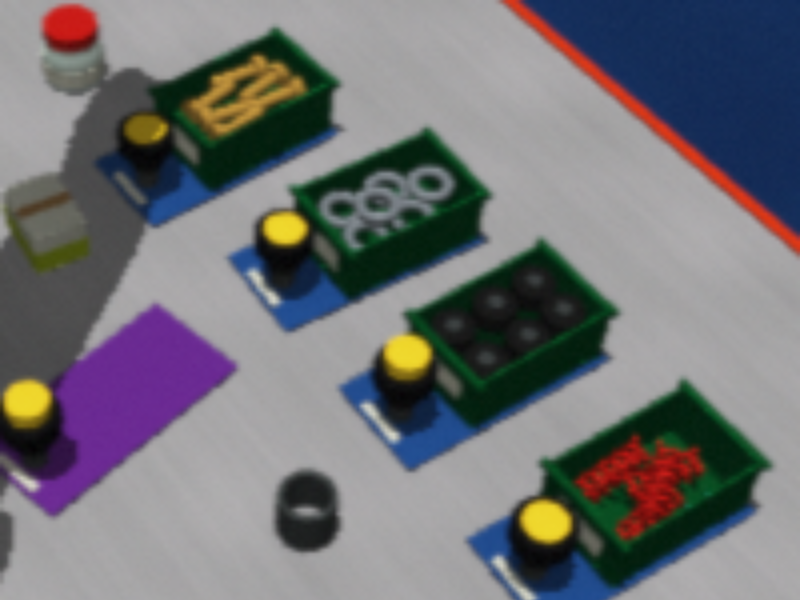

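The picture shows the springs, rings and bolts caps low in their heads. The bushes cap is still proud, and nothing else has moved.

```bash
python3 -c "
from workcell import bot
print(bot.job_done())"
```

```text
the job is handed in; nothing more can be done
None
```

I pressed the springs, rings and bolts buttons in that order, each to its stop, left the bushes button alone, and handed the job in at about 13 s.

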